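# Topple an offcut into the sanding jig and push it home

## Robot

A 6-joint arm with a two-finger parallel gripper is mounted at the origin on the work surface; the furniture and walls round the work are solid. World frame = base frame: x ahead of the robot, y to its left, z up, the work surface at z = 0. Lengths are in m, angles in rad, forces in N, time in s.
With the tool pointing down it reaches from about 0.225 to 0.875 m from the base axis. Payload 3.4 kg.
Tool frame: the origin (TCP) lies midway between the tips of the shut fingers; the grasp point (between the pads) lies 19 mm behind it; z points along the fingers, y is the line along which they close (so a half turn about z gives the same grasp; the last joint's range is limited). The gripper opens to 85 mm and grips with 20 to 120 N. Pads are 22 mm wide; open, the fingers measure 114 mm over their backs; the gripper's body (76 mm by 85 mm) begins 54 mm behind the grasp point. The pads swing forward as they close: fully open they stand 13 mm farther back than shut.
Start: joints at [-1.384, 0.276, 1.505, -0, 1.361, -0.121], TCP at [0.174, -0.548, 0.231] pointing down, gripper open.
Joint ranges: [-2.89, 2.89], [-0.75, 2.08], [0.22, 2.7], [-1.18, 4.32], [0.11, 2.71], [-2.7, 2.7]. Speed limits (rad/s): [2.57, 2.57, 3.14, 3.14, 3.14, 3.14].

## Interface

Orientations are given as [roll, pitch, yaw] about the fixed x, y, z axes, in that order (R = Rz(yaw) Ry(pitch) Rx(roll)).
In Python, from station import * gives the robot as it stands. The module is installed in compiled form; this text tells all that it offers. Calls block until the motion is done:
- move_pose(position, orientation): joint-space move of the TCP to a pose.
- movel(position, orientation=None, velocity=0.15, threshold=None): straight line of the TCP; orientation=None keeps the orientation; velocity is the mean speed in m/s. With threshold (N) it stops when the force on the tool has changed by that much, and returns True; else False.
- goto_joints(angles): joint-space move.
- grip(opening, grasp_force=None): finger opening in m; grasp_force is the grip in N (None keeps the last); returns when the fingers have stopped.
- hold(seconds).
- inverse_kinematics(position, orientation): joint angles nearest the present ones, or None.
- read_state(): the state.
- capture(name): name is "scene" or "top" or "wrist"; returns a dict with "frame" (384x512x3 uint8, red, green, blue), "intrinsics" (3x3 intrinsics, pixels), "R" (3x3) and "t" (3): a world point X has camera coordinates R X + t; the wrist camera has in their place "hand_eye" (4x4, takes a point from camera to tool coordinates, whose origin is the TCP and whose axes are the flange's). Camera axes: x right, y down, z forward; pixel columns grow to the right and rows downward; lengths in m; the calibration is good to about 2 mm. A picture is of the moment at which its call begins: read the wrist's pose just before it. There is no depth.
A pose or a line that the arm cannot do raises IKError and nothing moves.
- sign_off(): hands the job in; it is judged then, once.
The state is a dict: "time": time; "qpos": joint angles; "joint_velocities": joint speeds; "joint_efforts": joint torques, N m; "tcp_pos": TCP position; "eef_rot": TCP orientation; "contact_force": force on the tool from outside, world axes, zero at the start; "torque": the same for the moment, N m; "finger_gap": finger opening in m; "finger_force": force on a finger pad.
Only numpy, scipy, OpenCV 4.12 (cv2) and the standard library are available. Lean on these libraries where they do the work, as an engineer would, in place of code of your own. Each camera call takes 0.05 s, during which the arm holds its last target. There are 200 camera calls.

## Task

A wooden offcut stands on end on the open end of the sanding jig. Without gripping or lifting it, push it near its top, without shoving its foot along, so that it topples away from your hand, falls freely and lies flat between the jig's two low rails; then push its near end along the jig until its far end sits squared up against the end stop. Leave the glue bottle and battery pack beside the jig, and the tape measure and screw tin nearer the robot, where they stand.

Things in the scene. Friction and masses are not known exactly. Their poses are not given: they have to be found in the camera images.
- jig: Flat sanding jig fixed to the worktop, place and heading vary: plywood plate 6 mm thick. Origin on the worktop; +x runs along the jig from its bare apron to the end stop, z up. Plate: x -180 to +160, y -90 to +90 mm. Two dark rails along x, inner faces at y = -70 and +70 mm, x -70 to +135 mm, tops 14 mm above the worktop. The apron is x -180 to -70 mm
- stop_face (a point): Middle of the inner face of the jig's dark end stop, 15 mm above the worktop, at jig x = +135 mm, y = 0; the stop spans the jig and its top is 28 mm above the worktop
- board: Loose wooden offcut 70 x 200 x 18 mm, 0.12 kg, on end on the apron, top 206 mm above the worktop; broad faces look along the jig, up to 7 degrees askew, 10 mm off its middle line. Axes: x 70 mm width; y 200 mm length, up at first; z thickness, at first away from the stop, upward once laid down. Origin: middle of the broad face towards the stop (later the underside); the other face is at z = +18 mm
- board_head (a point): Middle of the offcut's upper end face at the start; once laid down this end faces the stop, some 30 to 65 mm short of it
- board_foot (a point): Middle of the offcut's lower end face at the start, at jig x about -125 mm; the near end, to be pushed, once laid down. Standing, the offcut falls over by itself once tipped past about 5 degrees; lying, it slides with under 2 N, and a push beside the middle of this end turns it
- glue_bottle: White glue bottle with red tip, 62 mm diameter, 190 mm tall, standing beside the jig; origin at the middle of its underside. Leave it alone
- battery_pack: Black and orange battery pack 73 x 110 x 66 mm standing on the other side of the jig; origin at the middle of its underside. Leave it alone
- tape_measure: Yellow tape measure 38 x 85 x 64 mm, on the worktop at the near right; origin at the middle of its underside. Leave it alone
- screw_tin: Open round grey tin of screws, 86 mm diameter, 38 mm tall, on the worktop at the near left; origin at the middle of its underside. Leave it alone
Mind the look-alikes: they are no part of the job. Leave any pink or turquoise look-alike of the board alone.

How it is judged:
By the outcome, as a careful person would: the job done as asked, in the order asked, and still so for the second after the job is handed in, with the robot touching nothing.
It also fails if it takes over 42 s, if anything falls off the work surface, if the arm or the gripper's body presses on something with over 40 N, if the wrist force passes 120 N, or if a joint passes its speed limit or range.

## Working session

There is one attempt and no reset: what is moved stays moved. The work goes in short steps, each a Python script; the robot and the scene stay as the last script left them, time stands still between calls to the robot, and variables do not carry over. Pictures are saved under pics/ and viewed, at most 10 in all, crops included, and the job is handed in when it is done.

```bash
mkdir -p pics; python3 - <<'E'
from station import *
import cv2,pickle
d={}
for n in("scene","top"):
    c=capture(n); d[n]=c; cv2.imwrite(f"pics/{n}0.png",cv2.resize(c["frame"][:,:,::-1],(768,576),interpolation=cv2.INTER_CUBIC))
    print(n,c["intrinsics"],c["R"],c["t"])
pickle.dump(d,open("c0.pkl","wb"))
s=read_state();print(s["time"],s["tcp_pos"],s["eef_rot"])
E
```

```text
scene [[384.83004634   0.         255.0530158 ]
 [  0.         384.83004634 189.11705935]
 [  0.           0.           1.        ]] [[-0.73292316 -0.68030599  0.00271955]
 [-0.38199356  0.40822381 -0.82911654]
 [ 0.56294277 -0.60871757 -0.55906919]] [0.38973721 0.31014363 1.01074475]
top [[446.96984159   0.         250.71431412]
 [  0.         446.96984159 191.20088189]
 [  0.           0.           1.        ]] [[ 0.01604459 -0.99975105  0.0155051 ]
 [-0.98439735 -0.01851199 -0.17498332]
 [ 0.17522679 -0.01245564 -0.9844493 ]] [-0.00440106  0.52421966  1.30304615]
0.1 [ 0.17410772 -0.54752401  0.23052884] [-3.13996559e+00 -1.44072223e-04  3.07806405e-01]
```

View pics/scene0.png

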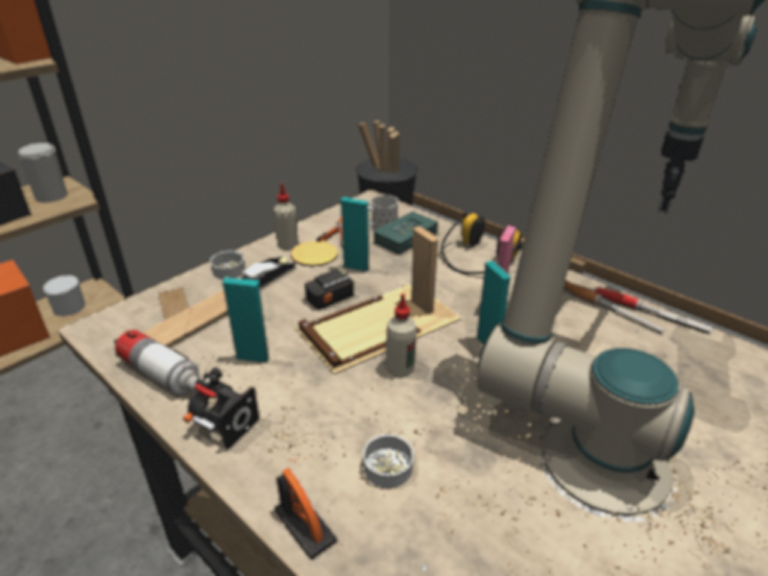

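View pics/top0.png

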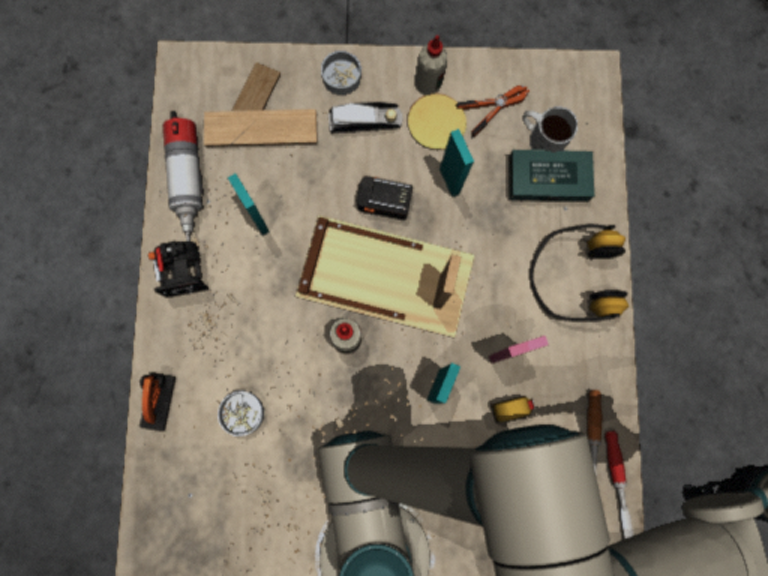

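The top view shows the jig with corners near (321,218), (473,254), (457,335) and (297,298). The stop is on the left (+y) and the board stands near (450,285). I'll zoom in on both views for the corners.

```bash
cat > h.py <<'E'
import numpy as np,cv2,pickle
def ray(c,uv,z):
    K,R,t=c["intrinsics"],np.array(c["R"]),np.array(c["t"])
    d=R.T@np.linalg.inv(K)@[uv[0],uv[1],1]; o=-R.T@t
    return o+d*(z-o[2])/d[2]
def proj(c,X):
    p=c["intrinsics"]@(np.array(c["R"])@np.array(X).T+np.array(c["t"])[:,None]); return (p[:2]/p[2]).T
E
python3 - <<'E'
from h import *
d=pickle.load(open("c0.pkl","rb"))
t=d["top"]["frame"][135:235,190:325,::-1]; s=d["scene"]["frame"][140:260,190:315,::-1]
cv2.imwrite("pics/z1.png",np.hstack([cv2.resize(t,(400*135//100,400),interpolation=cv2.INTER_CUBIC)]))
cv2.imwrite("pics/z2.png",cv2.resize(s,(625,600),interpolation=cv2.INTER_CUBIC))
c=d["top"]
for p in [(321,218),(473,254),(457,335),(297,298)]:
    print(ray(c,(p[0]/1.5-.17,p[1]/1.5-.17),.006 if p[0]>400 else .02))
E
```

```text
[0.67313647 0.12225115 0.02      ]
[ 0.60557904 -0.19733173  0.006     ]
[ 0.43461752 -0.16286342  0.006     ]
[0.50314312 0.16605324 0.02      ]
```

View pics/z1.png

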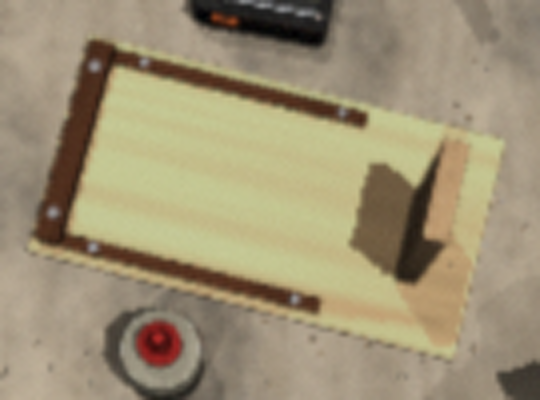

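View pics/z2.png

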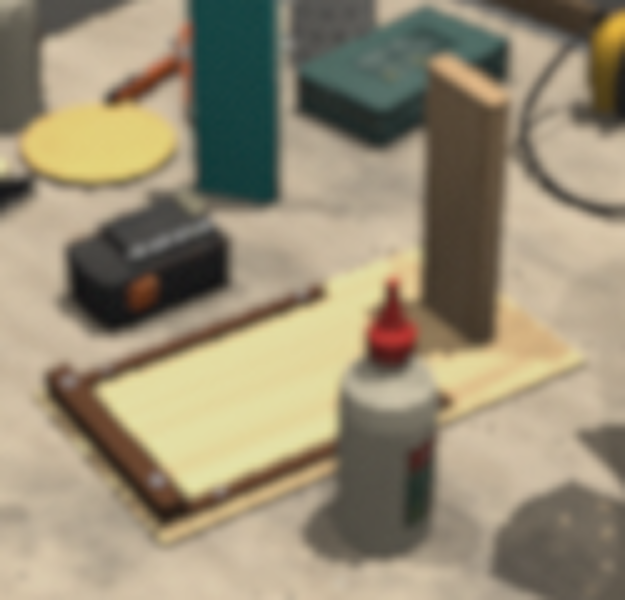

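```bash
python3 - <<'E'
from h import *
from scipy.optimize import least_squares
d=pickle.load(open("c0.pkl","rb"));T,S=d["top"],d["scene"]
zt=lambda p:np.array(p)/4+[190,135]-.375
zs=lambda p:np.array(p)/5+[190,140]-.4
def W(q,P):
    P=np.array(P,float);c,s=np.cos(q[2]),np.sin(q[2])
    return np.c_[q[0]+c*P[:,0]-s*P[:,1],q[1]+s*P[:,0]+c*P[:,1],P[:,2]]
# image left = world +y ; jig y: x=+Y -> y=-X, image down
Jp=[(-.18,-.09,.006),(-.18,.09,.006),(.16,.09,.006),(.16,-.09,.006)]
Jt=zt([(503,139),(452,358),(30,248),(90,38)])
# sort out jig y sign: world up is +X ; jig x ~ +Y => jig y ~ -X => image bottom is +y
Rt=[(-.07,.07,.014),(-.07,-.07,.014)]; Rm=zt([(320,297),(365,127)])
js=[(-.18,.09,.006),(.16,.09,.006)];Js=zs([(585,357),(163,540)])
f=lambda q:np.r_[proj(T,W(q,Jp))-Jt,proj(S,W(q,js))-Js].ravel()
j=least_squares(f,[.55,0,1.6],loss='soft_l1');print("jig",j.x,np.degrees(j.x[2]),f(j.x).round(1))
# board in jig-like local frame: u along normal (+ toward stop), v lateral
h=.035;w=.009
bt=[(w,-h,.206),(-w,-h,.206),(-w,h,.206),(w,h,.206)];Bt=zt([(447,137),(469,142),(446,242),(424,237)])
bs=[(w,-h,.206),(-w,h,.206),(w,h,.206),(w,-h,.006),(w,h,.006),(-w,h,.006)];Bs=zs([(430,58),(507,98),(488,108),(424,303),(473,343),(494,340)])
g=lambda q:np.r_[proj(T,W(q,bt))-Bt,proj(S,W(q,bs))-Bs].ravel()
b=least_squares(g,[.52,-.13,j.x[2]],loss='soft_l1');print("board",b.x,np.degrees(b.x[2]-j.x[2]),g(b.x).round(1))
c,s=np.cos(j.x[2]),np.sin(j.x[2]);print("board in jig",np.array([[c,s],[-s,c]])@(b.x[:2]-j.x[:2]))
pickle.dump((j.x,b.x),open("fit.pkl","wb"))
for n,p,z in [("pink",(500,360),0),("pinktop",(530,345),.1),("turqfoot",(440,402),0),("turqtop",(450,368),.2),("bottletip",(345,330),.19)]:
    print(n,ray(T,(p[0]/1.5,p[1]/1.5),z).round(3))
E
```

```text
jig [ 0.56012125 -0.00403097  1.33520066] 76.50136280966933 [ 0.7 -0.2  0.3  0.3 -0.9  0.4 -0.5 -1.4  0.4 -0.1  0.   0. ]
board [ 0.52367137 -0.12758768  1.31039103] -1.4214870525105405 [-0.1 -0.2  0.8  0.3 -0.   0.1 -1.1 -0.5 -0.5  0.1  0.9 -0.6  0.2 -1.1
 -1.1 -0.3  0.4  1.5  0.3  0.5]
board in jig [-0.12865173  0.00660209]
pink [ 0.385 -0.252  0.   ]
pinktop [ 0.407 -0.29   0.1  ]
turqfoot [ 0.298 -0.129  0.   ]
turqtop [ 0.355 -0.125  0.2  ]
bottletip [0.42 0.06 0.19]
```

```bash
python3 - <<'E'
from station import *
from h import *
j,b=pickle.load(open("fit.pkl","rb"))
n=np.array([np.cos(b[2]),np.sin(b[2])]);A=b[:2]-.07*n
best=None
for y in(b[2],b[2]-np.pi):
    q=inverse_kinematics([*A,.32],[np.pi,0,y]); print(y,q)
    if q is not None and (best is None or abs(q[5])<abs(best[1][5])): best=(y,q)
p=read_state()["tcp_pos"]
movel([p[0]+.03,p[1]+.03,.31],velocity=.2)
goto_joints(best[1])
grip(.035)
movel([*A,.172],velocity=.2)
s=read_state();print(s["time"],s["tcp_pos"],s["eef_rot"],s["contact_force"],s["finger_gap"])
c=capture("wrist");print(c["hand_eye"]);e=capture("scene");t=capture("top")
pickle.dump((best[0],c,e,t),open("c1.pkl","wb"))
a=cv2.resize(e["frame"][100:270,190:340],(450,510),interpolation=2)
cv2.imwrite("pics/a1.png",np.hstack([a,cv2.resize(c["frame"],(350,262))if 0 else cv2.copyMakeBorder(cv2.resize(c["frame"],(350,262)),0,248,0,0,0)])[:,:,::-1])
E
```

```text
1.3103910339506915 [-0.49685127  0.18865772  1.40694696  0.          1.54598797 -0.23644597]
-1.8312016196391017 None
3.7583 [ 0.50644947 -0.19562366  0.17299788] [3.13960242e+00 5.05547503e-04 1.31046446e+00] [-0.22632055 -0.13262499  0.41293894] 0.03530472363634469
[[-9.67958190e-05 -9.62434575e-01 -2.71513681e-01  7.02218589e-02]
 [ 9.99999761e-01  9.26147748e-05 -6.84795906e-04 -7.82089140e-04]
 [ 6.84217435e-04 -2.71513683e-01  9.62434336e-01 -1.41914864e-01]
 [ 0.00000000e+00  0.00000000e+00  0.00000000e+00  1.00000000e+00]]
```

View pics/a1.png

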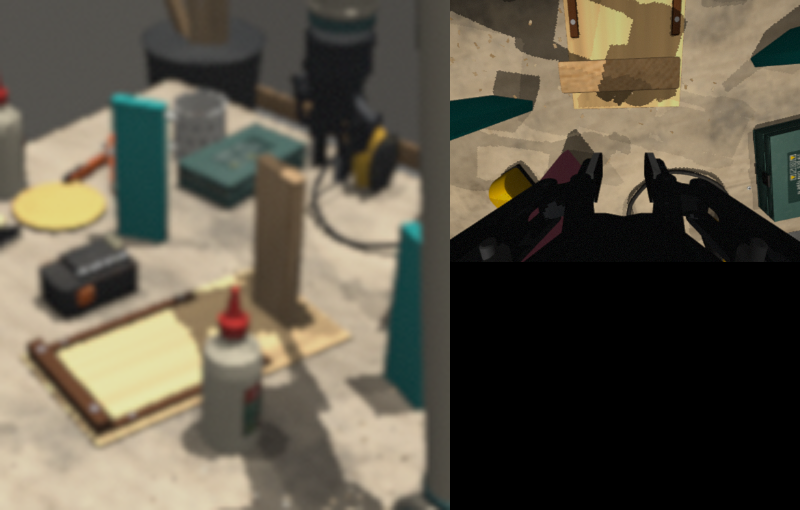

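The board stands squarely centred ahead of the fingers (wrist view: board spans 558–680, fingers centred at about 623). I'll topple it now.

```bash
python3 - <<'E'
from station import *
from h import *
j,b=pickle.load(open("fit.pkl","rb"))
n=np.array([np.cos(b[2]),np.sin(b[2])])
movel([*(b[:2]-.028*n),.174],velocity=.12)
movel([*(b[:2]+.006*n),.174],velocity=.05)
movel([*(b[:2]-.06*n),.174],velocity=.12)
hold(.5)
s=read_state();print(s["time"],s["tcp_pos"],s["contact_force"])
c=capture("wrist");e=capture("scene");t=capture("top")
pickle.dump((s,c,e,t),open("c2.pkl","wb"))
a=cv2.resize(e["frame"][130:270,190:315],(375,420),interpolation=2);k=cv2.resize(t["frame"][130:240,190:330],(420,330),interpolation=2)
cv2.imwrite("pics/a2.png",np.hstack([a,cv2.copyMakeBorder(k,0,90,0,0,0)])[:,:,::-1])
cv2.imwrite("pics/w2.png",c["frame"][:,:,::-1])
E
```

```text
6.4417 [ 0.50829479 -0.18535248  0.17402066] [-0.16120517 -0.3564717   0.07249145]
```

View pics/a2.png

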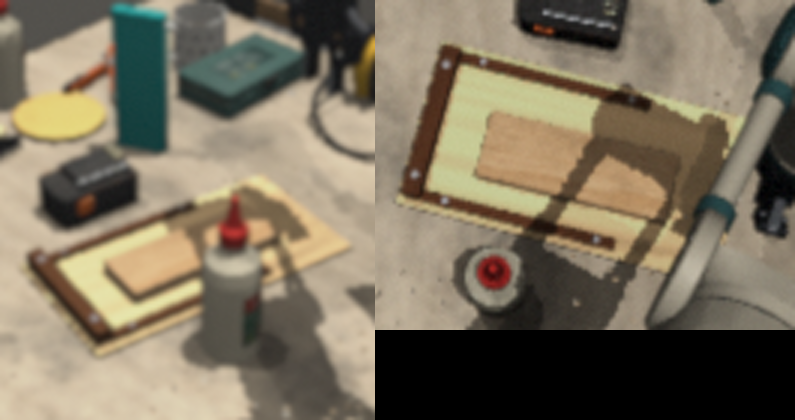

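View pics/w2.png

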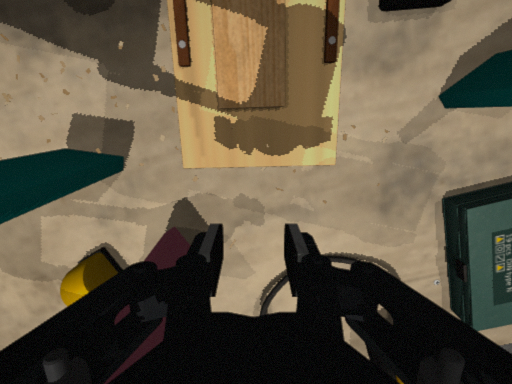

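The board lies flat between the rails. In the wrist view its near end runs from (217,108) to (286,107). I'll measure that end and push.

```bash
python3 - <<'E'
from station import *
from h import *
from scipy.spatial.transform import Rotation as Ro
j,b=pickle.load(open("fit.pkl","rb"));s,c,e,t=pickle.load(open("c2.pkl","rb"))
Rt=Ro.from_euler("xyz",s["eef_rot"]).as_matrix();H=np.array(c["hand_eye"])
Rw=Rt@H[:3,:3];o=Rt@H[:3,3]+s["tcp_pos"]
cam=dict(intrinsics=c["intrinsics"],R=Rw.T,t=-Rw.T@o)
cj,sj=np.cos(j[2]),np.sin(j[2]);J=lambda X:np.array([[cj,sj],[-sj,cj]])@(np.array(X)[:2]-j[:2])
Wd=lambda x,y:np.array([[cj,-sj],[sj,cj]])@[x,y]+j[:2]
f=[J(ray(cam,p,.024)) for p in[(217,108),(286,107)]]
ap=[J(ray(cam,p,.006)) for p in[(184,168),(335,165)]]
hd=[J(ray(t,np.array(p)/3+[190-.33,130-.33],.024)) for p in[(490-375,112),(477-375,177)]]
print("foot",f,"apron corners",ap,"head",hd)
dx,dy=np.mean(ap,0)-[-.18,0]; print("corr",dx,dy)
foot=np.mean(f,0); x0=min(foot[0],-.12)-.045; y0=foot[1]; O=[np.pi,0,j[2]]
pickle.dump((x0,y0),open("p.pkl","wb"))
print(x0,y0,[inverse_kinematics([*Wd(x,y0),.01],O) is not None for x in(x0,-.07)])
E
```

```text
foot [array([-0.11127792,  0.0449455 ]), array([-0.11204378, -0.02688319])] apron corners [array([-0.17722634,  0.09013805]), array([-0.17797435, -0.08684874])] head [array([ 0.08781123, -0.02296939]), array([0.0831035 , 0.04629114])]
corr 0.002399655189353589 0.0016446548686436802
-0.16499999999999998 0.009031156581753717 [True, True]
```

```bash
python3 - <<'E'
from station import *
from h import *
j,b=pickle.load(open("fit.pkl","rb"));x0,y0=pickle.load(open("p.pkl","rb"))
cj,sj=np.cos(j[2]),np.sin(j[2]);Jf=lambda X:np.array([[cj,sj],[-sj,cj]])@(np.array(X)[:2]-j[:2])
Wd=lambda x,y:np.array([[cj,-sj],[sj,cj]])@[x,y]+j[:2]
O=[np.pi,0,j[2]]
movel([*Wd(x0,y0),.06],O,velocity=.12)
print(movel([*Wd(x0,y0),.011],O,velocity=.06,threshold=5))
def st(m):
    s=read_state();print(m,s["time"],Jf(s["tcp_pos"]),s["tcp_pos"][2],s["contact_force"])
st("down")
movel([*Wd(-.125,y0),.011],O,velocity=.05,threshold=6);st("mid")
r=movel([*Wd(-.066,y0),.011],O,velocity=.03,threshold=6);st(r)
t=capture("top");e=capture("scene")
pickle.dump((t,e),open("c3.pkl","wb"))
a=cv2.resize(e["frame"][130:270,190:315],(375,420),interpolation=2);k=cv2.resize(t["frame"][130:240,190:330],(420,330),interpolation=2)
cv2.imwrite("pics/a3.png",np.hstack([a,cv2.copyMakeBorder(k,0,90,0,0,0)])[:,:,::-1])
E
```

```text
False
down 8.675 [-0.16507278  0.00868211] 0.011232858011673237 [0.33651685 0.04588224 0.71404021]
mid 9.625 [-0.12509541  0.00898454] 0.010980401250535992 [ 0.26358172 -0.63126032 -1.26360495]
True 11.1167 [-0.07548451  0.00922764] 0.010749597270208463 [ 0.1490759  -1.59037057  1.63425766]
```

View pics/a3.png

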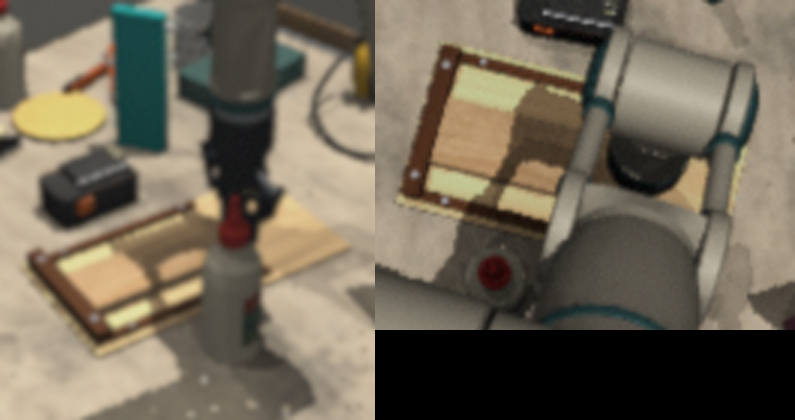

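The far end has reached the stop, and the fingers stopped at the predicted -76 mm. One firmer nudge to square it, then I'll retreat and check.

```bash
python3 - <<'E'
from station import *
from h import *
j,b=pickle.load(open("fit.pkl","rb"));x0,y0=pickle.load(open("p.pkl","rb"))
cj,sj=np.cos(j[2]),np.sin(j[2]);Jf=lambda X:np.array([[cj,sj],[-sj,cj]])@(np.array(X)[:2]-j[:2])
Wd=lambda x,y:np.array([[cj,-sj],[sj,cj]])@[x,y]+j[:2]
O=[np.pi,0,j[2]]
r=movel([*Wd(-.066,y0),.011],O,velocity=.015,threshold=8)
s=read_state();print(r,Jf(s["tcp_pos"]),s["contact_force"])
hold(.2)
movel([*Wd(-.115,y0),.011],O,velocity=.06)
movel([*Wd(-.16,y0),.2],O,velocity=.15)
hold(.2)
s=read_state();print(s["time"],s["contact_force"])
w=capture("wrist");t=capture("top");e=capture("scene")
pickle.dump((s,w,t,e),open("c4.pkl","wb"))
k=cv2.resize(t["frame"][140:225,195:325],(520,340),interpolation=2)
a=cv2.resize(e["frame"][180:260,195:275],(280,280),interpolation=2)
cv2.imwrite("pics/a4.png",np.hstack([k,cv2.copyMakeBorder(a,0,60,0,0,0)])[:,:,::-1])
E
```

```text
True [-0.07554378  0.00967356] [ 0.21332752 -0.45165747 -0.27982409]
14.1667 [-0.27447743 -0.70267657 -0.78438391]
```

View pics/a4.png

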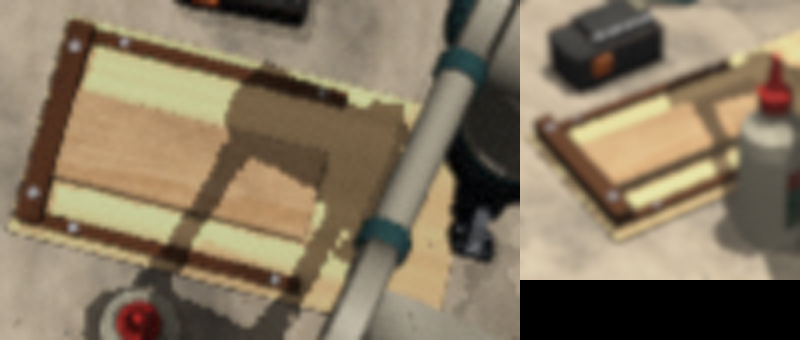

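```bash
python3 - <<'E'
from h import *
s,w,t,e=pickle.load(open("c4.pkl","rb"))
cv2.imwrite("pics/w4.png",cv2.resize(w["frame"][0:190,130:400,::-1],(800,563),interpolation=2))
E
```

```text
(no output)
```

View pics/w4.png

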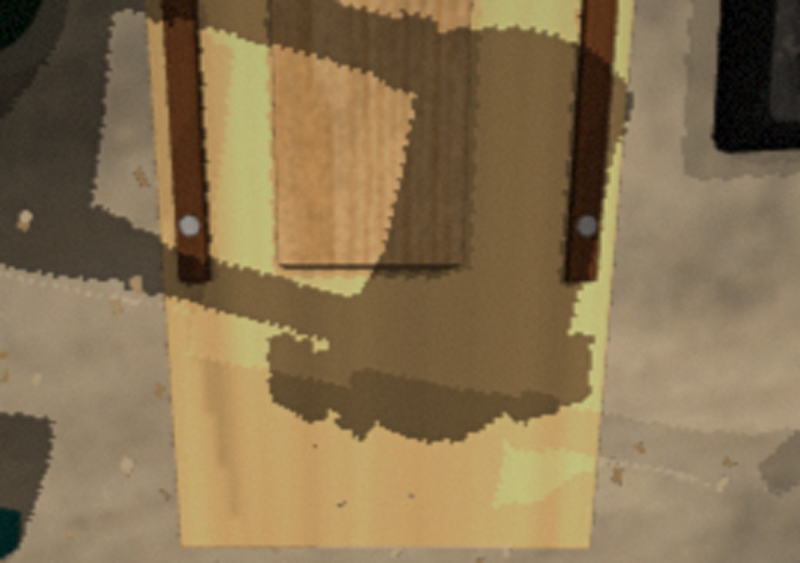

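The near end is level and square, from (282,263) to (462,263). It sits about 5 mm past the rail ends at row 280, which is where it should be with the far end on the stop.

```bash
python3 -c "
from station import *
print(sign_off(), read_state()['time'])"
```

```text
the job is handed in; nothing more can be done
the job is handed in; nothing more can be done
```

The offcut was toppled, lies flat between the rails and sits square against the end stop; I touched nothing else on the bench, and the job was handed in at about 15 s on the robot's clock.

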